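Refit the cover glass of the shelf light

TASK

Refit the cover glass of the small shelf light: stand the loose glass, flange down, in the light's round cell and let go, then lower the metal retaining ring over it, feeling for the turn at which its notches let it drop past the three pins in the cell, and screw it clockwise (seen from above) until it is snug against its stop and stays pressed on the glass by itself. Do not force it: the glass cracks and the pins break. Leave the other things on the shelf where they are.

Things in the scene. Friction and masses are not known exactly. Their poses are not given: they have to be found in the camera images.
- cell (a point): Shelf light's base, screwed down: grey round cup, 84 mm wide, rim 31.5 mm above the shelf, two screw ears along its y axis (to 60 mm from the axis, 6 mm high). Point: on the axis at shelf level, z up. Bore 66 mm wide down to a step at height 14 mm; below, a pocket 52 mm wide with a flat rubber seat at height 10.5 mm that gives 1 mm per 5 N.
- cell_mouth (a point): Centre of the cup's mouth, 31.5 mm above the shelf. Below it three fixed steel pins, 4 mm thick, 120 degrees apart, stick radially inward to 28.5 mm from the axis; undersides 25.7 mm, tops 29.7 mm above the shelf. One of them is within 35 degrees of cell's x axis, at an angle that differs each time and is not measured (it can be seen or felt).
- glass_mid (a point): The cover glass, white opal glass, 41 mm tall, about 80 g: round flange 50 mm wide, 7 mm thick at the bottom (lower edge chamfered 3 mm), on it a round thimble 28 mm wide, 34 mm tall to grip. Starts standing flange down on the shelf. Point: on its axis, half-way up (20.5 mm above its underside), z up.
- ring_mid (a point): Steel retaining ring, 32 mm tall, about 70 g, starts lying tabs up: collar 52 mm outside (foot chamfered to 49), 34 mm inside, 14 mm high; on it two upright grip tabs at +x and -x, outer faces 44 mm apart, each 5 mm thick, 18 mm wide, 14 to 32 mm above the underside. Point: on its axis, 16 mm above the underside, z up.
- ring_foot (a point): Centre of the ring's underside. Round the collar are three sloping threads, 62 mm outer diameter, with three notches between, 26 degrees wide, centred at 0, 120 and 240 degrees from the ring's x axis. Over the pins (8 degrees wide) they let the ring drop 12 mm onto the glass flange, underside then 17.5 mm above the shelf; else it rides on the pins, underside at 29.7 mm.
- ring_tab (a point): Top of the ring's +x tab (19.5 mm from the axis, 32 mm up). Turned clockwise from above, the threads go under the pins, bind after about 45 degrees and draw the ring about 2 mm down, pressing the glass with about 8 N, until a stop meets the pins about 78 degrees after mid-notch: the turning moment then rises sharply. It holds by friction when let go.
- case: Grey plastic shaving kit case with clip-on lid, 104 x 174 x 61 mm, origin under its centre. To be left alone.
- bowl: White ceramic bowl, 110 mm wide, 50 mm tall, origin under its centre. To be left alone.
- tumbler: Glass tumbler, 68 mm wide, 95 mm tall, origin under its centre. To be left alone.
- brush: Shaving brush with wooden handle, standing, 38 mm wide, 98 mm tall, origin under its centre. To be left alone.
- clipper: Chrome nail clipper, 58 x 13 x 12 mm, lying, origin under its centre. To be left alone.
- soap: White soap dish with a bar of soap, 75 x 100 x 30 mm, origin under its centre. To be left alone.
- cream: White jar of shaving cream with metal cap, 54 mm wide, 50 mm tall, origin under its centre. To be left alone.
Not all that is in view belongs to the job. Leave any yellow look-alike of the part that bears cell alone.

How it is judged:
On the way, in this order (a step that is already met when the one before it is completed fails the run):
1. the glass stands seated flange down in the cell, let go (horizontal distance between glass_mid and cell below 0.0025 m and z of glass_mid in the frame of cell below 0.0325 m and angle between glass_mid's own z axis and vertical below 0.06 rad and contact force between the fingers and glass below 0.1 N), for 0.2 s.
2. the ring lies on the glass, below the pins' level (horizontal distance between glass_mid and cell below 0.0025 m and z of glass_mid in the frame of cell below 0.0325 m and angle between each of glass_mid, ring_mid's own z axis and vertical below 0.06 rad and horizontal distance between ring_mid and cell below 0.004 m and z of ring_mid in the frame of cell below 0.036 m), for 0.2 s.
At the end, for the whole second after the job is handed in: Glass in the cell's pocket (2.5 mm of its axis, upright within 0.06 rad, underside under 12 mm above the shelf); ring level (0.06 rad), within 4 mm of the axis, underside under 20 mm above the shelf, by itself pressing on the glass with over 4 N; both at rest (all of step 2 and contact force between ring and glass above 4 N and linear speed of each of ring, glass below 0.01 m/s); the robot touches nothing.
It fails at once if the ring presses on the glass with more than 40 N (it cracks) (contact force between ring and glass above 40 N).
It fails at once if the ring is forced against the light's base or pins with more than 60 N (contact force between ring and base above 60 N).
It fails at once if another thing on the shelf is pushed more than 20 mm (distance of any of case, bowl, tumbler, brush, clipper, soap, cream from where it was at the start of the episode above 0.02 m).
It also fails if it takes over 72 s, if anything falls off the work surface, if the arm or the gripper's body presses on something with over 40 N, if the wrist force passes 120 N, or if a joint passes its speed limit or range.

ROBOT

A 6-joint arm with a two-finger parallel gripper is mounted at the origin on the work surface. World frame = base frame: x ahead of the robot, y to its left, z up, the work surface at z = 0. Lengths are in m, angles in rad, forces in N, time in s.
With the tool pointing down it reaches from about 0.35 to 0.775 m from the base axis. Payload 7.3 kg.
Tool frame: the origin (TCP) lies on the centre line of the jaws, within the pads' length; the fingertips stand 17 mm ahead of it and the grasp point (between the pads) lies 2 mm behind it (robot.tcp_to_tips is the distance from the TCP to the fingertips, in m); z points along the fingers, y is the line along which they close (so a half turn about z gives the same grasp; the last joint's range is limited). The gripper opens to 92 mm and grips with 3 to 60 N. Pads are 19 mm wide; open, the fingers measure 130 mm over their backs; the gripper's body (75 mm by 190 mm) begins 47 mm behind the grasp point.
Start: joints at [-1.446, 0.342, 1.524, -0, 1.275, -0.146], TCP at [0.14, -0.506, 0.244] pointing down, gripper open.
Joint ranges: [-2.53, 2.53], [-0.77, 2.02], [0.04, 2.7], [-1, 4.14], [0.28, 2.66], [-3.11, 3.11]. Speed limits (rad/s): [2.57, 2.57, 3.14, 3.14, 3.14, 3.14].

INTERFACE

Orientations are given as [roll, pitch, yaw] about the fixed x, y, z axes, in that order (R = Rz(yaw) Ry(pitch) Rx(roll)).
In Python, from cell import robot gives the robot as it stands. The module is installed in compiled form; this text tells all that it offers.
- The arm moves only by the tool carry_out, never from a script. Its argument "commands" is a list of rows, each a list of 3 entries, a list of its own where there are three numbers: the shift along the tool's x, y, z in m, then the turn about the tool's z in rad, then the opening, from 0 (shut) to 1 (fully open). In form: [[[dx, dy, dz], yaw, claw], ...]. A call has 1 to 20 rows; each row shifts and turns the commanded pose from where the row before left it, along the tool's axes as they then stand; what a row does not reach is not made up. A row lasts 1/8 s, in which the tool goes at most 62.5 mm and 10.7 degrees, less where a joint would pass 70% of its speed; a pose out of reach is approached as far as the arm can. A call is refused whole if a number of a shift passes 0.0625 or a number of a turn 0.188, either way. A call with a gripper value outside its range is refused whole. The fingers move at their own pace and stop on an object; "newtons" is the grip in N (left out, the last holds). Time passes only in rows, so rows that do not move let the fingers close. It gives the time, the measured TCP pose, the force, the opening and the grip force at its end, in the units of the state.
- robot.observe(): the state, without advancing time (a new reading comes with each control period).
- robot.read_camera(name): name is "scene" or "top"; returns a dict with "pixels" (420x560x3 uint8, red, green, blue), "fx", "fy", "cx", "cy" (pixels), "view" (4x4, takes a point from world to camera coordinates). Camera axes: x right, y up, looking along -z (the intrinsics and any distortion apply to the point x, -y, -z); pixel columns grow to the right and rows downward; lengths in m; the calibration is good to about 2 mm. A picture is of the moment at which its call begins. There is no depth.
- robot.hand_in(): hands the job in; it is judged then, once.
Trained networks look in a picture, given as the dict that the camera call returned (one of the last four; its "shot" number tells which), for a name from the list of things; names that differ only in an ending like _2 or _b are one class to them, and where a whole thing is asked for, a point or a joint stands for the part that bears it (a point fixed in the world has none). Each returns a list of dicts, best first, with "p" (0 to 1); they miss things now and then, are a little off and sometimes report something else, mostly with a low value. They report only what shows in the picture. A call takes as long as a camera call. They do not tell look-alikes from the thing itself.
- robot.find_in(picture, name): "at" ([column, row] in pixels, amid what is visible of it).
- robot.tip_of(picture, name): "at" ([column, row] in pixels: a listed point, or the origin of a listed thing).
The state is a dict: "time": time; "qpos": joint angles; "qvel": joint speeds; "joint_efforts": joint torques, N m; "tool_pos": TCP position; "tool_rot": TCP orientation; "contact_force": force on the tool from outside, world axes, zero at the start; "torque": the same for the moment, N m; "opening": finger opening in m; "grip_force": force on a finger pad.
Only numpy, scipy, OpenCV 4.12 (cv2) and the standard library are available. Lean on these libraries where they do the work, as an engineer would, in place of code of your own. Each camera call takes 0.05 s, during which the arm holds its last target. There are 200 camera calls.

## Working session

There is one attempt and no reset: what is moved stays moved. The work goes in short steps, Python scripts to look and compute and a tool call to move; the robot and the scene stay as the last step left them, time stands still between calls to the robot, and variables do not carry over. Pictures are saved under pics/ and viewed, at most 10 in all, crops included, and the job is handed in when it is done.

Besides the shell and the picture viewer there is one more tool, called after "Request:" by a JSON object that holds its "op" and its "data". carry_out: Moves the arm, as the interface text tells. Its arguments: {"type":"object","properties":{"commands":{"type":"array"},"newtons":{"type":"number"}},"required":["commands"]}

```bash
mkdir -p pics; cat > h.py <<'E'
import numpy as np, cv2
from cell import robot
def ray(P,uv):
    V=np.array(P["view"]);R=V[:3,:3];t=V[:3,3]
    d=np.array([(uv[0]-P["cx"])/P["fx"],-(uv[1]-P["cy"])/P["fy"],-1.])
    return -R.T@t, R.T@d
def at_z(P,uv,z):
    o,d=ray(P,uv); return o+d*(z-o[2])/d[2]
def proj(P,p):
    V=np.array(P["view"]);c=V[:3,:3]@np.array(p)+V[:3,3]
    return np.array([P["cx"]+P["fx"]*c[0]/-c[2],P["cy"]-P["fy"]*c[1]/-c[2]])
def save(P,n,crop=None,s=1):
    im=cv2.cvtColor(np.array(P["pixels"]),cv2.COLOR_RGB2BGR)
    if crop: a,b,c,d=crop; im=im[b:d,a:c]
    cv2.imwrite("pics/"+n,cv2.resize(im,None,fx=s,fy=s,interpolation=cv2.INTER_CUBIC))
E
python3 - <<'E'
from h import *
print(robot.observe(), robot.tcp_to_tips)
a=[]
for c in("scene","top"):
    P=robot.read_camera(c);save(P,c+"0.png")
    print(c,[k for k in P],P["fx"],P["cx"],P["cy"],np.round(P["view"],3).tolist())
    for n,z in(("cell",0),("cell_mouth",.0315),("glass_mid",.0205),("ring_mid",.016),("ring_foot",0),("ring_tab",.032)):
        for r in robot.tip_of(P,n)[:3]: print(n,np.round(r["at"],1),round(r["p"],2),np.round(at_z(P,r["at"],z),4))
im=[cv2.imread(f"pics/{c}0.png") for c in("scene","top")]
E
```

```text
{'time': 0.0, 'qpos': array([-1.44598494e+00,  3.42698292e-01,  1.52505226e+00, -7.98392362e-07,
        1.27541625e+00, -1.46019104e-01]), 'qvel': array([-0.00028188, -0.00048768, -0.00055433, -0.00210542,  0.004509  ,
        0.00012727]), 'joint_efforts': array([ 3.24854584e-03, -4.31232798e+01, -2.44221890e+01,  7.20433728e-02,
        5.57705818e-02, -1.08338377e-04]), 'tool_pos': array([ 0.14041499, -0.50545562,  0.24304534]), 'tool_rot': array([-3.14003514e+00, -2.28284654e-04,  2.70830549e-01]), 'contact_force': array([-0.58697413,  0.18302371, -0.60294465]), 'torque': array([0.04038599, 0.06625172, 0.02964957]), 'grip_force': 0.0, 'opening': 0.0915666168442289} 0.017
scene ['pixels', 'fx', 'fy', 'cx', 'cy', 'view', 'shot'] 427.7230453905233 277.600642627714 216.21030873829233 [[-0.755, 0.655, -0.015, 0.426], [-0.489, -0.547, 0.68, 0.211], [0.437, 0.521, 0.733, -1.354], [0.0, 0.0, 0.0, 1.0]]
cell [398.2 246.7] 0.76 [0.3466 0.2181 0.    ]
cell [269.1 242. ] 0.72 [ 0.5823 -0.0124  0.    ]
cell [344.2 226. ] 0.25 [0.3973 0.0787 0.    ]
cell_mouth [270.  238.5] 0.67 [0.5892 0.000
[... 272 characters left out ...]
   ]
ring_foot [363.8 273.8] 0.58 [0.4753 0.2158 0.    ]
ring_tab [229.9 177.9] 0.64 [ 0.5292 -0.2482  0.032 ]
top ['pixels', 'fx', 'fy', 'cx', 'cy', 'view', 'shot'] 463.27507549167876 277.6396446737729 212.854956055631 [[-0.164, -0.986, 0.002, 0.05], [0.965, -0.16, 0.206, -0.543], [-0.203, 0.035, 0.979, -1.009], [0.0, 0.0, 0.0, 1.0]]
cell [179.1 315. ] 0.95 [0.3546 0.2229 0.    ]
cell [259.3 204.9] 0.68 [ 0.5826 -0.0013  0.    ]
cell_mouth [180.8 319.3] 0.64 [0.3438 0.2138 0.0315]
glass_mid [167.6 260. ] 0.42 [0.4828 0.23   0.0205]
ring_mid [361.  220.3] 0.79 [ 0.5021 -0.2345  0.016 ]
ring_foot [360.3 221.3] 0.88 [ 0.5025 -0.2357  0.    ]
ring_tab [370.8 212.4] 0.6 [ 0.5143 -0.2576  0.032 ]
```

View pics/top0.png

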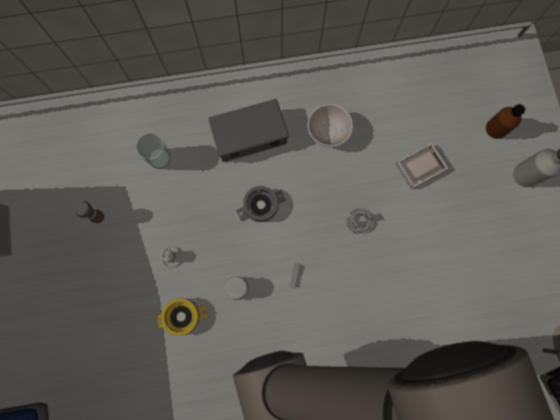

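View pics/scene0.png

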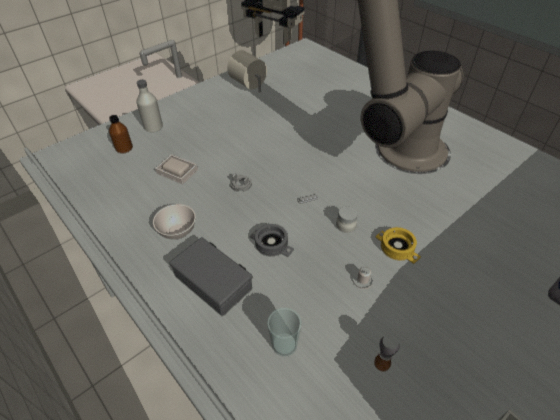

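Top view: the grey cell is at (260,204), the yellow look-alike at (181,317), the glass at (172,257), the ring at (361,220), the cream jar at (236,288) and the clipper at (296,275).
In the scene view, the grey cell is at (271,240), the ring at (240,182), the glass at (363,277) and the yellow look-alike at (399,243).
- **Cell candidates:** grey (260,204) or yellow (181,317). I choose grey.
- **Glass candidates:** (172,257) or cream (236,288). I choose (172,257), which has a flange and thimble.
- **Ring candidate:** only (361,220).

I'll check these in a close crop.

```bash
python3 - <<'E'
from h import *
T=[]
for c,pts in(("top",[(260,204),(172,257),(361,220)]),("scene",[(271,240),(363,277),(240,182)])):
    P=robot.read_camera(c); im=cv2.cvtColor(np.array(P["pixels"]),cv2.COLOR_RGB2BGR)
    T.append(np.hstack([cv2.resize(im[v-30:v+30,u-30:u+30],(260,260),interpolation=cv2.INTER_CUBIC) for u,v in pts]))
    for n,z in(("glass_mid",.0205),("ring_mid",.016),("ring_tab",.032),("cell_mouth",.0315)):
        for r in robot.find_in(P,n)[:3]: print(c,n,np.round(r["at"],1),round(r["p"],2),np.round(at_z(P,r["at"],z),4))
cv2.imwrite("pics/c1.png",cv2.convertScaleAbs(np.vstack(T),alpha=1.5))
E
```

```text
top ring_mid [355.5 224.1] 0.91 [ 0.4952 -0.2197  0.016 ]
top ring_tab [356.9 222.5] 0.85 [ 0.4959 -0.2205  0.032 ]
top cell_mouth [180.7 316.6] 0.94 [0.3497 0.2133 0.0315]
top cell_mouth [259.2 205. ] 0.87 [ 0.5751 -0.001   0.0315]
scene ring_mid [244.6 184.5] 0.65 [ 0.5051 -0.2124  0.016 ]
scene ring_tab [236.3 188.6] 0.69 [ 0.5425 -0.2003  0.032 ]
scene cell_mouth [397.2 245.4] 0.7 [0.3699 0.2258 0.0315]
scene cell_mouth [273.8 242.6] 0.69 [0.5908 0.0173 0.0315]
scene cell_mouth [214.9 276.9] 0.58 [0.7603 0.0042 0.0315]
```

View pics/c1.png

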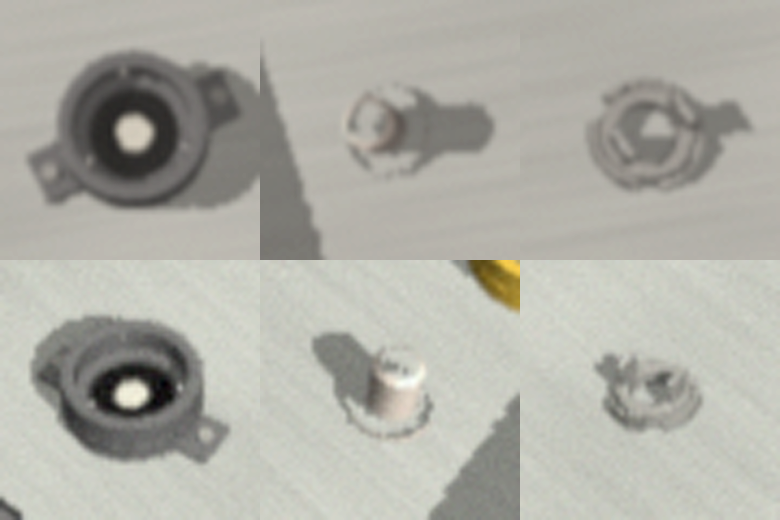

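```bash
cat >> h.py <<'E'
from scipy.ndimage import map_coordinates, gaussian_filter
from scipy.optimize import minimize
A=np.linspace(0,2*np.pi,180,endpoint=False)
def circ_score(P,g,c,R,z,mask=None):
    pts=np.c_[c[0]+R*np.cos(A),c[1]+R*np.sin(A),np.full(180,z)]
    V=np.array(P["view"]);q=pts@V[:3,:3].T+V[:3,3]
    u=P["cx"]+P["fx"]*q[:,0]/-q[:,2];v=P["cy"]-P["fy"]*q[:,1]/-q[:,2]
    return map_coordinates(g,[v,u],order=1).mean()
def grad(P,s=.8):
    a=np.array(P["pixels"]).astype(float).mean(2);a=gaussian_filter(a,s)
    gy,gx=np.gradient(a);return np.hypot(gx,gy)
def fit(P,c0,circles,span=.012):
    g=grad(P);f=lambda c:-sum(circ_score(P,g,c,R,z) for R,z in circles)
    xs=np.arange(-span,span+1e-9,.001)
    b=min(((f((c0[0]+x,c0[1]+y)),c0[0]+x,c0[1]+y) for x in xs for y in xs))
    r=minimize(f,b[1:],method="Nelder-Mead",options=dict(xatol=1e-5,initial_simplex=[b[1:],(b[1]+.0007,b[2]),(b[1],b[2]+.0007)]))
    return r.x,-r.fun
E
python3 - <<'E'
from h import *
for c in("top","scene"):
    P=robot.read_camera(c)
    uv=dict(top=[(259,205),(172,257),(361,220)],scene=[(271,240),(363,277),(240,182)])[c]
    print(c)
    for n,z,u,cs in(("cell",.03,uv[0],[[(.042,.0315)],[(.033,.0315)],[(.042,.0315),(.033,.0315)]]),
                    ("glass",.02,uv[1],[[(.025,.006)],[(.014,.041)],[(.025,.006),(.014,.041)]]),
                    ("ring",.01,uv[2],[[(.031,.006)],[(.026,.014),(.017,.014)],[(.031,.006),(.026,.014),(.017,.014)]])):
        for q in cs: x,s=fit(P,at_z(P,u,z)[:2],q); print(n,q,np.round(x,4),round(s,1))
    if c=="top":
        o=np.array([230,174]);p=[at_z(P,np.array(t)/4.333+o,.0277) for t in((122,72),(90,160),(183,148))]
        print("pins",np.round(p,4),np.round(np.mean(p,0),4))
        e=[at_z(P,np.array(t)/4.333+o,.006) for t in((48,172),(222,97))]; print("ears",np.round(e,4))
        t=[at_z(P,np.array(t)/4.333+np.array([331,190]),.032) for t in((165,108),(100,150))]; print("tabs",np.round(t,4),np.round(np.mean(t,0),4))
    else:
        o=np.array([241,210]);p=[at_z(P,(np.array(t)-[0,260])/4.333+o,.0277) for t in((91,402),(179,389))]; print("pins",np.round(p,4))
E
```

```text
top
cell [(0.042, 0.0315)] [ 0.576  -0.0043] 10.4
cell [(0.033, 0.0315)] [0.5863 0.0011] 9.4
cell [(0.042, 0.0315), (0.033, 0.0315)] [0.5792 0.004 ] 15.4
glass [(0.025, 0.006)] [0.4894 0.2163] 5.8
glass [(0.014, 0.041)] [0.4873 0.2194] 8.1
glass [(0.025, 0.006), (0.014, 0.041)] [0.4878 0.219 ] 13.3
ring [(0.031, 0.006)] [ 0.5013 -0.2439] 6.3
ring [(0.026, 0.014), (0.017, 0.014)] [ 0.4976 -0.2458] 12.5
ring [(0.031, 0.006), (0.026, 0.014), (0.017, 0.014)] [ 0.4989 -0.2461] 17.9
pins [[ 0.6112 -0.0041  0.0277]
 [ 0.5651  0.0209  0.0277]
 [ 0.5634 -0.0303  0.0277]] [ 0.5799 -0.0045  0.0277]
ears [[ 0.5669  0.0455  0.006 ]
 [ 0.5935 -0.0572  0.006 ]]
tabs [[ 0.509  -0.2524  0.032 ]
 [ 0.4921 -0.213   0.032 ]] [ 0.5006 -0.2327  0.032 ]
scene
cell [(0.042, 0.0315)] [0.5955 0.0127] 14.2
cell [(0.033, 0.0315)] [0.6047 0.0177] 14.1
cell [(0.042, 0.0315), (0.033, 0.0315)] [0.5954 0.0164] 21.8
glass [(0.025, 0.006)] [0.4937 0.218 ] 8.3
glass [(0.014, 0.041)] [0.5061 0.2425] 10.0
glass [(0.025, 0.006), (0.014, 0.041)] [0.4961 0.2261] 15.3
ring [(0.031, 0.006)] [ 0.5073 -0.2308] 10.5
ring [(0.026, 0.014), (0.017, 0.014)] [ 0.5109 -0.2528] 18.4
ring [(0.031, 0.006), (0.026, 0.014), (0.017, 0.014)] [ 0.5089 -0.2371] 25.0
pins [[ 0.6112 -0.0043  0.0277]
 [ 0.5669  0.0221  0.0277]]
```

```bash
cat > ov.py <<'E'
from h import *
def overlay(name,G,C,R,ra):
    T=[]
    for c,pts in(("top",[(260,204),(172,257),(361,220)]),("scene",[(271,240),(363,274),(240,182)])):
        P=robot.read_camera(c); im=cv2.cvtColor(np.array(P["pixels"]),cv2.COLOR_RGB2BGR);row=[]
        for (u,v),cs in zip(pts,[[(C,.042,.0315),(C,.033,.0315)],[(G,.025,.0035),(G,.014,.041)],[(R,.026,.014),(R,.017,.014)]]):
            t=cv2.convertScaleAbs(cv2.resize(im[v-26:v+26,u-26:u+26],(260,260),interpolation=cv2.INTER_CUBIC),alpha=1.4)
            f=lambda p:tuple(int(round(k)) for k in (proj(P,p)-[u-26,v-26]+.5)*5)
            for (x,y),r,z in cs:
                for a in A[::6]: cv2.circle(t,f((x+r*np.cos(a),y+r*np.sin(a),z)),1,(0,0,255),-1)
            if u in(361,240):
                for a,r in((ra,.0195),(ra+np.pi,.0195)): cv2.circle(t,f((R[0]+r*np.cos(a),R[1]+r*np.sin(a),.032)),3,(0,255,0),1)
                for k in range(3): a=ra+k*2*np.pi/3;cv2.circle(t,f((R[0]+.029*np.cos(a),R[1]+.029*np.sin(a),.007)),3,(255,0,0),1)
            row.append(t)
        T.append(np.hstack(row))
    cv2.imwrite("pics/"+name,np.vstack(T))
E
python3 - <<'E'
from ov import *
P=robot.read_camera("top");print(at_z(P,(170.8,257),.0035),at_z(P,(142+114/4.333,227+115/4.333),.041))
P=robot.read_camera("scene");print(at_z(P,(362.5,279.3),.007),at_z(P,(365.3,270.5),.041))
overlay("o1.png",(.490,.218),(.580,-.005),(.5006,-.2327),np.radians(-66.8))
E
```

```text
[0.49105407 0.22531785 0.0035    ] [0.49429948 0.22222927 0.041     ]
[0.4939836  0.22689567 0.007     ] [0.49159416 0.22749608 0.041     ]
```

View pics/o1.png

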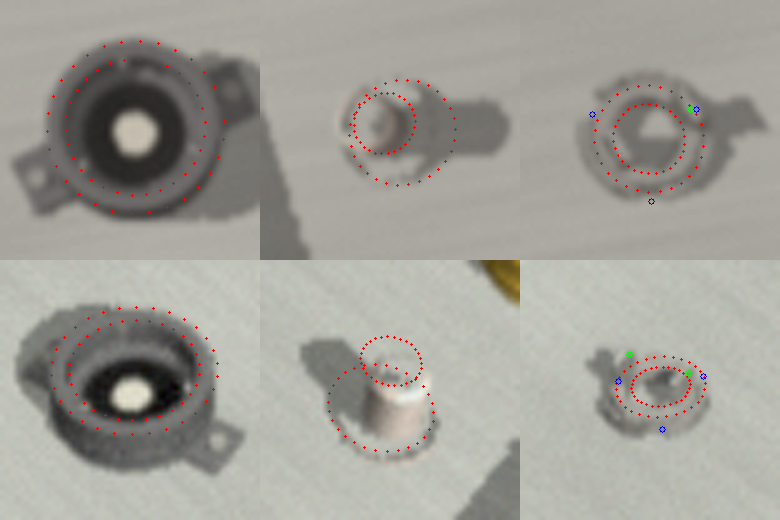

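```bash
python3 - <<'E'
from ov import *
G=(.4925,.2265);R=(.5015,-.235);ra=np.radians(-66)
T=[]
for c,pts in(("top",[(171,257),(360,219)]),("scene",[(364,274),(241,182)])):
    P=robot.read_camera(c); im=cv2.cvtColor(np.array(P["pixels"]),cv2.COLOR_RGB2BGR);row=[]
    for (u,v),cs in zip(pts,[[(G,.025,.0035),(G,.014,.041)],[(R,.026,.014),(R,.017,.014)]]):
        t=cv2.resize(im[v-19:v+19,u-19:u+19],(300,300),interpolation=cv2.INTER_CUBIC).astype(float)
        lo,hi=np.percentile(t,[1,99.5]);t=np.clip((t-lo)/(hi-lo)*255,0,255).astype(np.uint8);raw=t.copy();s=300/38
        f=lambda p:tuple(int(round(k)) for k in (proj(P,p)-[u-19,v-19]+.5)*s)
        for (x,y),r,z in cs:
            for a in A[::6]: cv2.circle(t,f((x+r*np.cos(a),y+r*np.sin(a),z)),1,(0,0,255),-1)
        if cs[0][0]==R:
            for a in(ra,ra+np.pi): cv2.circle(t,f((R[0]+.0195*np.cos(a),R[1]+.0195*np.sin(a),.032)),3,(0,255,0),1)
            row+=[raw,t]
        else: row+=[t]
    T.append(np.hstack(row)[:, :900])
im=np.vstack(T);cv2.imwrite("pics/o2.png",cv2.resize(im,(795,530)))
E
```

```text
(no output)
```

View pics/o2.png

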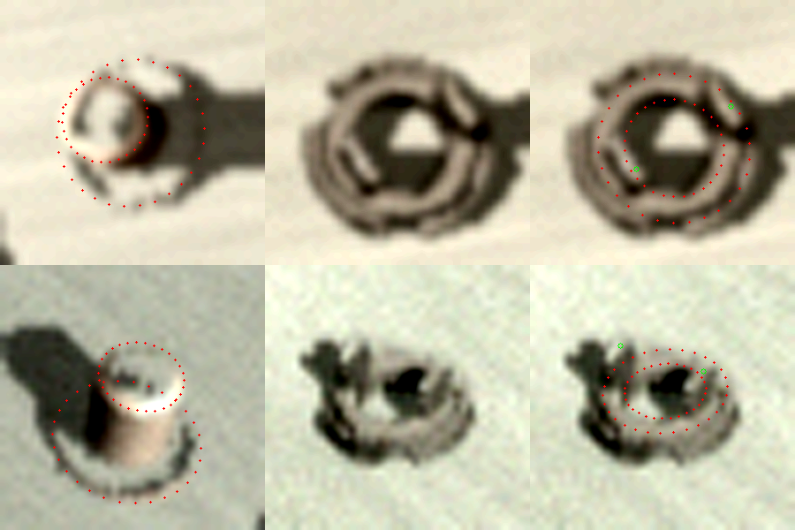

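The ring's +x tab points to about -66°, and the notch gaps in the top view confirm it.

- **Cell:** about (.580, -.005), with pins at about -0.6° mod 120.
- **Glass:** (.4925, .2265).
- **Ring:** (.5015, -.235).

I'll move to the glass first.

Request:
{"op": "carry_out", "data": {"commands": [[[0.0367, -0.0163, 0.0043], 0, 1], [[0.0367, -0.0163, 0.0043], 0, 1], [[0.0367, -0.0163, 0.0043], 0, 1], [[0.0367, -0.0163, 0.0043], 0, 1], [[0.0367, -0.0163, 0.0043], 0, 1], [[0.0367, -0.0163, 0.0043], 0, 1], [[0.0367, -0.0163, 0.0043], 0, 1], [[0.0367, -0.0163, 0.0043], 0, 1], [[0.0367, -0.0163, 0.0043], 0, 1], [[0.0367, -0.0163, 0.0043], 0, 1]], "newtons": 15}}

```text
time: 2.85
tool_pos: [0.4515, -0.2498, 0.2007]
tool_rot: [3.141, -0.0, 0.271]
contact_force: [0.5, -0.8, 0.3]
opening: 0.0916
grip_force: 0.0
```

Request:
{"op": "carry_out", "data": {"commands": [[[0.014, -0.0373, 0.0042], 0, 1], [[0.014, -0.0373, 0.0042], 0, 1], [[0.014, -0.0373, 0.0042], 0, 1], [[0.014, -0.0373, 0.0042], 0, 1], [[0.014, -0.0373, 0.0042], 0, 1], [[0.014, -0.0373, 0.0042], 0, 1], [[0.014, -0.0373, 0.0042], 0, 1], [[0.014, -0.0373, 0.0042], 0, 1], [[0.014, -0.0373, 0.0042], 0, 1], [[0.014, -0.0373, 0.0042], 0, 1], [[0.014, -0.0373, 0.0042], 0, 1], [[0.014, -0.0373, 0.0042], 0, 1], [[0, 0, 0], 0, 1], [[0, 0, 0], 0, 1]]}}

```text
time: 4.6
tool_pos: [0.4925, 0.2251, 0.1502]
tool_rot: [3.141, 0.001, 0.271]
contact_force: [-0.9, 0.2, -0.5]
opening: 0.0921
grip_force: 0.0
```

```bash
cat >> h.py <<'E'
def delta(tgt,yaw=None):
    s=robot.observe();y=s["tool_rot"][2];d=np.array(tgt)-s["tool_pos"]
    print("t",round(s["time"],2),"pos",np.round(s["tool_pos"],4),"rot",np.round(s["tool_rot"],4),"F",np.round(s["contact_force"],1),"M",np.round(s["torque"],2),"open",round(s["opening"],4),"q6",round(s["qpos"][5],2))
    print("d",np.round([d[0]*np.cos(y)+d[1]*np.sin(y),d[0]*np.sin(y)-d[1]*np.cos(y),-d[2]],4),"turn",None if yaw is None else round(y-yaw,4))
E
python3 -c "
from h import *
delta((.4925,.2265,.040))"
```

```text
t 4.6 pos [0.4925 0.2251 0.1502] rot [3.1411e+00 5.0000e-04 2.7120e-01] F [-0.9  0.2 -0.5] M [-0.02 -0.02 -0.02] open 0.0921 q6 1.59
d [ 0.0004 -0.0013  0.1102] turn None
```

Request:
{"op": "carry_out", "data": {"commands": [[[0, -0.001, 0.025], 0, 1], [[0, 0, 0.025], 0, 1], [[0, 0, 0.025], 0, 1], [[0, 0, 0.02], 0, 1], [[0, 0, 0.015], 0, 1], [[0, 0, 0], 0, 1], [[0, 0, 0], 0, 0], [[0, 0, 0], 0, 0], [[0, 0, 0], 0, 0], [[0, 0, 0], 0, 0], [[0, 0, 0], 0, 0], [[0, 0, 0], 0, 0], [[0, 0, 0], 0, 0], [[0, 0, 0], 0, 0]], "newtons": 15}}

```text
time: 6.35
tool_pos: [0.4923, 0.2265, 0.0402]
tool_rot: [3.142, 0.0, 0.271]
contact_force: [0.3, 0.8, -0.4]
opening: 0.0275
grip_force: 15.0
```

```bash
python3 -c "
from h import *
delta((.580,-.005,.12))"
```

```text
t 6.35 pos [0.4923 0.2265 0.0402] rot [3.1415e+00 1.0000e-04 2.7080e-01] F [ 0.3  0.8 -0.4] M [ 0.04 -0.02 -0.02] open 0.0275 q6 1.59
d [ 0.0225  0.2466 -0.0798] turn None
```

Request:
{"op": "carry_out", "data": {"commands": [[[0, 0, -0.02], 0, 0], [[0, 0, -0.03], 0, 0], [[0, 0, -0.03], 0, 0], [[0.002, 0.02, 0], 0, 0], [[0.003, 0.033, 0], 0, 0], [[0.003, 0.033, 0], 0, 0], [[0.003, 0.033, 0], 0, 0], [[0.003, 0.033, 0], 0, 0], [[0.003, 0.033, 0], 0, 0], [[0.003, 0.033, 0], 0, 0], [[0.0025, 0.0286, 0], 0, 0], [[0, 0, 0.03], 0, 0], [[0, 0, 0.01], 0, 0], [[0, 0, 0], 0, 0], [[0, 0, 0], 0, 0]]}}

```text
time: 8.22
tool_pos: [0.5804, -0.0049, 0.0809]
tool_rot: [3.141, -0.001, 0.271]
contact_force: [-0.1, 0.1, -0.9]
opening: 0.0275
grip_force: 15.0
```

```bash
python3 - <<'E'
from h import *
delta((.580,-.005,.0505))
s=robot.observe()["tool_pos"];T=[]
for c,pt in(("top",(260,204)),("scene",(271,232))):
    P=robot.read_camera(c);im=cv2.cvtColor(np.array(P["pixels"]),cv2.COLOR_RGB2BGR);u,v=pt
    t=cv2.convertScaleAbs(cv2.resize(im[v-32:v+32,u-32:u+32],(390,390),interpolation=cv2.INTER_CUBIC),alpha=1.4);k=390/64
    f=lambda p:tuple(int(round(q)) for q in (proj(P,p)-[u-32,v-32]+.5)*k)
    for cc,r,z in(((.58,-.005),.042,.0315),((s[0],s[1]),.025,s[2]-.0365),((s[0],s[1]),.014,s[2]+.001)):
        for a in A[::5]: cv2.circle(t,f((cc[0]+r*np.cos(a),cc[1]+r*np.sin(a),z)),1,(0,0,255),-1)
    T.append(t)
cv2.imwrite("pics/p1.png",np.hstack(T))
E
```

```text
t 8.22 pos [ 0.5804 -0.0049  0.0809] rot [ 3.1411e+00 -8.0000e-04  2.7130e-01] F [-0.1  0.1 -0.9] M [-0.02 -0.05 -0.02] open 0.0275 q6 1.16
d [-0.0004 -0.      0.0304] turn None
```

View pics/p1.png

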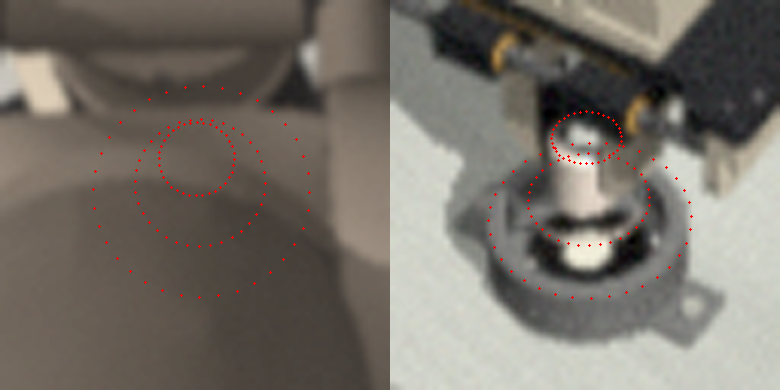

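Request:
{"op": "carry_out", "data": {"commands": [[[0, 0, 0.012], 0, 0], [[0, 0, 0.01], 0, 0], [[0, 0, 0], 0, 0]]}}

```text
time: 8.7
tool_pos: [0.5791, -0.0049, 0.057]
tool_rot: [-3.141, 0.002, 0.271]
contact_force: [-0.7, 0.2, -1.4]
opening: 0.0268
grip_force: 15.0
```

Request:
{"op": "carry_out", "data": {"commands": [[[0, 0, 0.002], 0, 0], [[0, 0, 0.001], 0, 0], [[0, 0, 0], 0, 0]]}}

```text
time: 9.07
tool_pos: [0.58, -0.0051, 0.0554]
tool_rot: [3.141, -0.0, 0.271]
contact_force: [-1.0, 0.3, -0.4]
opening: 0.0274
grip_force: 15.0
```

Request:
{"op": "carry_out", "data": {"commands": [[[0, 0, 0.0015], 0, 0], [[0, 0, 0], 0, 0]]}}

```text
time: 9.32
tool_pos: [0.58, -0.0051, 0.0538]
tool_rot: [3.142, 0.0, 0.271]
contact_force: [-0.3, -0.2, -0.6]
opening: 0.0271
grip_force: 15.0
```

```bash
python3 -c "
from h import *
delta((.580,-.005,.0505))"
```

```text
t 9.32 pos [ 0.58   -0.0051  0.0538] rot [3.1415e+00 1.0000e-04 2.7080e-01] F [-0.3 -0.2 -0.6] M [-0.    0.02 -0.06] open 0.0271 q6 1.16
d [ 0.0001 -0.      0.0033] turn None
```

Request:
{"op": "carry_out", "data": {"commands": [[[0, 0, 0.0012], 0, 0], [[0, 0, 0], 0, 0]]}}

```text
time: 9.57
tool_pos: [0.5799, -0.0051, 0.0525]
tool_rot: [3.142, 0.0, 0.271]
contact_force: [0.4, -0.7, -0.6]
opening: 0.027
grip_force: 15.0
```

Request:
{"op": "carry_out", "data": {"commands": [[[0, 0, 0.0012], 0, 0], [[0, 0, 0], 0, 0]]}}

```text
time: 9.82
tool_pos: [0.5802, -0.0051, 0.0515]
tool_rot: [3.141, -0.0, 0.271]
contact_force: [-0.3, 0.7, 0.5]
opening: 0.0276
grip_force: 15.0
```

Request:
{"op": "carry_out", "data": {"commands": [[[0, 0, 0.001], 0, 0], [[0, 0, 0], 0, 0]]}}

```text
time: 10.07
tool_pos: [0.5805, -0.005, 0.0509]
tool_rot: [3.141, -0.001, 0.271]
contact_force: [0.3, 1.7, 2.5]
opening: 0.0271
grip_force: 15.0
```

Request:
{"op": "carry_out", "data": {"commands": [[[0, 0, 0.0005], 0, 0], [[0, 0, 0], 0, 0], [[0, 0, 0], 0, 0.7], [[0, 0, 0], 0, 0.7], [[0, 0, 0], 0, 0.7], [[0, 0, 0], 0, 0.7]]}}

```text
time: 10.82
tool_pos: [0.5798, -0.0051, 0.0497]
tool_rot: [-3.142, 0.001, 0.271]
contact_force: [-0.2, 0.1, -0.5]
opening: 0.0615
grip_force: 0.0
```

```bash
python3 -c "
from h import *
delta((.5015,-.235,.12),np.radians(24))"
```

```text
t 10.82 pos [ 0.5798 -0.0051  0.0497] rot [-3.1415e+00  5.0000e-04  2.7070e-01] F [-0.2  0.1 -0.5] M [-0.01  0.06  0.03] open 0.0615 q6 1.16
d [-0.137   0.2006 -0.0703] turn -0.1481
```

Request:
{"op": "carry_out", "data": {"commands": [[[0, 0, -0.01], 0, 0.7], [[0, 0, -0.03], 0, 0.8], [[0, 0, -0.03], 0, 1], [[-0.02, 0.0286, 0], 0, 1], [[-0.02, 0.0286, 0], 0, 1], [[-0.02, 0.0286, 0], 0, 1], [[-0.02, 0.0286, 0], 0, 1], [[-0.02, 0.0286, 0], 0, 1], [[-0.02, 0.0286, 0], 0, 1], [[-0.017, 0.029, 0], 0, 1], [[0, 0, 0], -0.148, 1], [[0, 0, 0], 0, 1], [[0, 0, 0], 0, 1]]}}

```text
time: 12.45
tool_pos: [0.5018, -0.2347, 0.1203]
tool_rot: [3.141, -0.0, 0.417]
contact_force: [-0.3, -0.5, 0.1]
opening: 0.0917
grip_force: 0.0
```

```bash
python3 - <<'E'
from h import *
delta((.5015,-.235,.036),np.radians(24))
T=[]
for c,pt in(("top",(260,204)),("scene",(271,232))):
    P=robot.read_camera(c);im=cv2.cvtColor(np.array(P["pixels"]),cv2.COLOR_RGB2BGR);u,v=pt
    t=cv2.convertScaleAbs(cv2.resize(im[v-26:v+26,u-26:u+26],(390,390),interpolation=cv2.INTER_CUBIC),alpha=1.4);k=390/52
    f=lambda p:tuple(int(round(q)) for q in (proj(P,p)-[u-26,v-26]+.5)*k)
    for cc,r,z in(((.58,-.005),.042,.0315),((.58,-.005),.025,.0175),((.58,-.005),.014,.0515)):
        for a in A[::5]: cv2.circle(t,f((cc[0]+r*np.cos(a),cc[1]+r*np.sin(a),z)),1,(0,0,255),-1)
    T.append(t)
cv2.imwrite("pics/p2.png",np.hstack(T))
E
```

```text
t 12.45 pos [ 0.5018 -0.2347  0.1203] rot [ 3.1412e+00 -2.0000e-04  4.1660e-01] F [-0.3 -0.5  0.1] M [ 0.04 -0.02  0.03] open 0.0917 q6 0.58
d [-0.0004  0.0001  0.0843] turn -0.0022
```

View pics/p2.png

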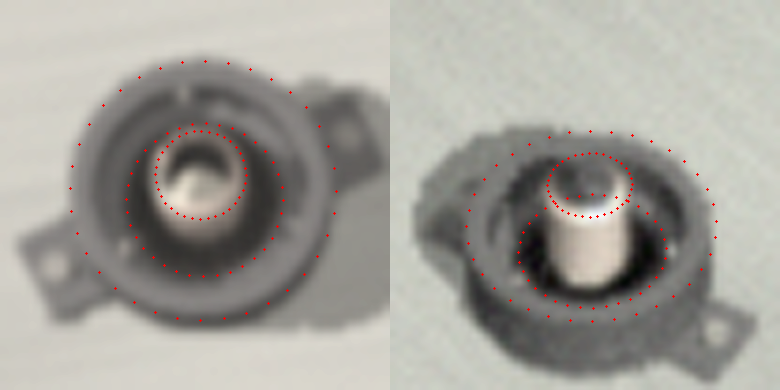

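The glass stands upright and centred in the grey cell. Its thimble top is at about (197,172) in the top crop and (588,190) in the scene crop, and both match the overlay. Next I'll grip the ring.

Request:
{"op": "carry_out", "data": {"commands": [[[0, 0, 0.025], 0, 1], [[0, 0, 0.025], 0, 1], [[0, 0, 0.02], 0, 1], [[0, 0, 0.014], 0, 1], [[0, 0, 0], 0, 1], [[0, 0, 0], 0, 0.4], [[0, 0, 0], 0, 0], [[0, 0, 0], 0, 0], [[0, 0, 0], 0, 0], [[0, 0, 0], 0, 0], [[0, 0, 0], 0, 0], [[0, 0, 0], 0, 0]], "newtons": 25}}

```text
time: 14.05
tool_pos: [0.5017, -0.235, 0.036]
tool_rot: [3.142, 0.0, 0.419]
contact_force: [-0.7, 1.3, 0.7]
opening: 0.0442
grip_force: 24.9
```

```bash
python3 -c "
from h import *
delta((.580,-.0045,.12),np.radians(89.4))"
```

```text
t 14.05 pos [ 0.5017 -0.235   0.036 ] rot [3.1415 0.     0.4188] F [-0.7  1.3  0.7] M [0.06 0.07 0.05] open 0.0442 q6 0.58
d [ 0.1653 -0.1787 -0.084 ] turn -1.1415
```

Request:
{"op": "carry_out", "data": {"commands": [[[0, 0, -0.024], 0, 0], [[0, 0, -0.03], 0, 0], [[0, 0, -0.03], 0, 0], [[0.0206, -0.0223, 0], 0, 0], [[0.0206, -0.0223, 0], 0, 0], [[0.0206, -0.0223, 0], 0, 0], [[0.0206, -0.0223, 0], 0, 0], [[0.0206, -0.0223, 0], 0, 0], [[0.0206, -0.0223, 0], 0, 0], [[0.0206, -0.0223, 0], 0, 0], [[0.0211, -0.0226, 0], 0, 0], [[0, 0, 0], -0.163, 0], [[0, 0, 0], -0.163, 0], [[0, 0, 0], -0.163, 0], [[0, 0, 0], -0.163, 0], [[0, 0, 0], -0.163, 0], [[0, 0, 0], -0.163, 0], [[0, 0, 0], -0.1635, 0], [[0, 0, 0], 0, 0], [[0, 0, 0], 0, 0]]}}

```text
time: 16.55
tool_pos: [0.5799, -0.0045, 0.1198]
tool_rot: [-3.141, 0.0, 1.557]
contact_force: [0.8, 0.3, -0.0]
opening: 0.0442
grip_force: 24.9
```

```bash
python3 - <<'E'
from h import *
delta((.580,-.0045,.067),np.radians(89.4))
s=robot.observe()["tool_pos"];T=[]
for c,pt in(("top",(258,200)),("scene",(271,222))):
    P=robot.read_camera(c);im=cv2.cvtColor(np.array(P["pixels"]),cv2.COLOR_RGB2BGR);u,v=pt
    t=cv2.convertScaleAbs(cv2.resize(im[v-32:v+32,u-32:u+32],(390,390),interpolation=cv2.INTER_CUBIC),alpha=1.4);k=390/64
    f=lambda p:tuple(int(round(q)) for q in (proj(P,p)-[u-32,v-32]+.5)*k)
    for cc,r,z in(((.58,-.0045),.042,.0315),((s[0],s[1]),.026,s[2]-.0220),((s[0],s[1]),.0245,s[2]-.036)):
        for a in A[::5]: cv2.circle(t,f((cc[0]+r*np.cos(a),cc[1]+r*np.sin(a),z)),1,(0,0,255),-1)
    T.append(t)
cv2.imwrite("pics/p3.png",np.hstack(T))
E
```

```text
t 16.55 pos [ 0.5799 -0.0045  0.1198] rot [-3.1414e+00  1.0000e-04  1.5571e+00] F [ 0.8  0.3 -0. ] M [-0.07 -0.12 -0.  ] open 0.0442 q6 -0.13
d [0.     0.0001 0.0528] turn -0.0032
```

View pics/p3.png

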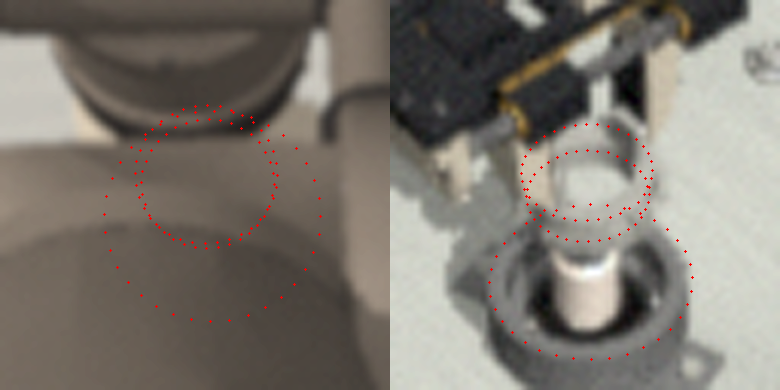

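The ring is gripped level above the cell, coaxial with its overlay. I'll lower it gently.

Request:
{"op": "carry_out", "data": {"commands": [[[0, 0, 0.02], 0, 0], [[0, 0, 0.02], 0, 0], [[0, 0, 0.01], 0, 0], [[0, 0, 0], 0, 0], [[0, 0, 0], 0, 0]]}}

```text
time: 17.27
tool_pos: [0.5804, -0.0045, 0.0705]
tool_rot: [3.141, 0.0, 1.56]
contact_force: [-0.5, 0.1, 0.2]
opening: 0.0438
grip_force: 24.9
```

Request:
{"op": "carry_out", "data": {"commands": [[[0, 0, 0.0015], 0, 0], [[0, 0, 0.0015], 0, 0], [[0, 0, 0], 0, 0]]}}

```text
time: 17.65
tool_pos: [0.5802, -0.0046, 0.0673]
tool_rot: [3.141, 0.0, 1.56]
contact_force: [0.3, 0.1, 2.3]
opening: 0.0437
grip_force: 24.9
```

Request:
{"op": "carry_out", "data": {"commands": [[[0, 0, 0.0015], 0, 0], [[0, 0, 0], 0, 0]]}}

```text
time: 17.9
tool_pos: [0.5806, -0.0049, 0.0662]
tool_rot: [3.14, 0.001, 1.56]
contact_force: [-0.8, -1.6, 4.9]
opening: 0.0438
grip_force: 24.9
```

```bash
python3 -c "
from h import *
delta((.580,-.0045,.0535),np.radians(89.4))"
```

```text
t 17.9 pos [ 0.5806 -0.0049  0.0662] rot [3.1398e+00 7.0000e-04 1.5603e+00] F [-0.8 -1.6  4.9] M [-0.22  0.05 -0.  ] open 0.0438 q6 -0.13
d [ 0.0004 -0.0006  0.0127] turn -0.0001
```

Request:
{"op": "carry_out", "data": {"commands": [[[0, 0, -0.003], 0, 0], [[0.0018, 0, 0], 0, 0], [[0, 0, 0.002], 0, 0], [[0, 0, 0.001], 0, 0], [[0, 0, 0], 0, 0]]}}

```text
time: 18.52
tool_pos: [0.5807, -0.0036, 0.0665]
tool_rot: [3.14, 0.002, 1.561]
contact_force: [-1.3, -5.1, 9.4]
opening: 0.0439
grip_force: 24.9
```

```bash
python3 -c "
from h import *
delta((.580,-.0045,.0535),np.radians(89.4))"
```

```text
t 18.52 pos [ 0.5807 -0.0036  0.0665] rot [3.1398e+00 1.5000e-03 1.5605e+00] F [-1.3 -5.1  9.4] M [-0.75  0.19  0.06] open 0.0439 q6 -0.13
d [-0.0009 -0.0007  0.013 ] turn 0.0002
```

Request:
{"op": "carry_out", "data": {"commands": [[[0, 0, -0.003], 0, 0], [[-0.0033, -0.0005, 0], 0, 0], [[0, 0, 0.0015], 0, 0], [[0, 0, 0], 0, 0]]}}

```text
time: 19.02
tool_pos: [0.5794, -0.0061, 0.0669]
tool_rot: [-3.141, 0.0, 1.56]
contact_force: [-0.8, -1.2, 2.8]
opening: 0.0436
grip_force: 24.9
```

Request:
{"op": "carry_out", "data": {"commands": [[[0, 0, 0.0015], 0, 0], [[0, 0, 0], 0, 0]]}}

```text
time: 19.27
tool_pos: [0.5797, -0.0061, 0.066]
tool_rot: [3.141, 0.0, 1.56]
contact_force: [-1.1, -1.0, 7.6]
opening: 0.0441
grip_force: 25.0
```

```bash
python3 -c "
from h import *
delta((.580,-.0045,.0535),np.radians(89.4))"
```

```text
t 19.27 pos [ 0.5797 -0.0061  0.066 ] rot [3.1409e+00 3.0000e-04 1.5604e+00] F [-1.1 -1.   7.6] M [-0.23  0.29  0.09] open 0.0441 q6 -0.13
d [0.0016 0.0002 0.0125] turn 0.0
```

Request:
{"op": "carry_out", "data": {"commands": [[[0, 0, -0.0005], 0.07, 0], [[0, 0, 0], 0, 0]]}}

```text
time: 19.52
tool_pos: [0.5799, -0.006, 0.0661]
tool_rot: [3.14, -0.0, 1.491]
contact_force: [2.7, -0.9, 2.1]
opening: 0.0437
grip_force: 24.9
```

Request:
{"op": "carry_out", "data": {"commands": [[[0, 0, 0], 0.07, 0], [[0, 0, 0], 0, 0]]}}

```text
time: 19.77
tool_pos: [0.5798, -0.006, 0.0656]
tool_rot: [3.141, -0.0, 1.422]
contact_force: [1.0, -0.8, -0.7]
opening: 0.044
grip_force: 24.9
```

Request:
{"op": "carry_out", "data": {"commands": [[[0, 0, 0], 0.07, 0], [[0, 0, 0], 0, 0]]}}

```text
time: 20.02
tool_pos: [0.5796, -0.006, 0.0656]
tool_rot: [3.141, -0.0, 1.352]
contact_force: [1.7, -0.7, -1.0]
opening: 0.0439
grip_force: 24.9
```

Request:
{"op": "carry_out", "data": {"commands": [[[0, 0, 0], -0.14, 0], [[0, 0, 0], -0.14, 0], [[0, 0, 0], 0, 0]]}}

```text
time: 20.4
tool_pos: [0.5801, -0.0062, 0.066]
tool_rot: [3.14, 0.001, 1.631]
contact_force: [2.8, -2.1, 0.9]
opening: 0.0438
grip_force: 24.9
```

Request:
{"op": "carry_out", "data": {"commands": [[[0, 0, 0], -0.07, 0], [[0, 0, 0], 0, 0]]}}

```text
time: 20.65
tool_pos: [0.5802, -0.006, 0.0661]
tool_rot: [3.14, 0.0, 1.698]
contact_force: [4.3, -0.5, -1.0]
opening: 0.0436
grip_force: 24.9
```

Request:
{"op": "carry_out", "data": {"commands": [[[0, 0, 0], -0.07, 0], [[0, 0, 0], 0, 0]]}}

```text
time: 20.9
tool_pos: [0.5803, -0.006, 0.0662]
tool_rot: [3.14, 0.001, 1.768]
contact_force: [5.3, -0.7, 0.7]
opening: 0.0439
grip_force: 24.9
```

Request:
{"op": "carry_out", "data": {"commands": [[[0, 0, -0.001], 0.175, 0], [[0, 0, 0], 0.175, 0], [[0, 0, 0.001], 0, 0], [[0, 0, 0], 0, 0]]}}

```text
time: 21.4
tool_pos: [0.5789, -0.0059, 0.0664]
tool_rot: [-3.141, 0.0, 1.42]
contact_force: [0.3, -0.3, 5.8]
opening: 0.0437
grip_force: 25.0
```

Request:
{"op": "carry_out", "data": {"commands": [[[0, 0, 0.001], 0, 0], [[0, 0, 0], 0, 0]]}}

```text
time: 21.65
tool_pos: [0.5791, -0.0059, 0.066]
tool_rot: [-3.141, 0.0, 1.42]
contact_force: [-0.6, -0.6, 11.0]
opening: 0.0437
grip_force: 25.0
```

Request:
{"op": "carry_out", "data": {"commands": [[[0, 0, 0.001], 0, 0], [[0, 0, 0], 0, 0]]}}

```text
time: 21.9
tool_pos: [0.5794, -0.0059, 0.0655]
tool_rot: [3.141, 0.0, 1.42]
contact_force: [0.1, 0.2, 13.0]
opening: 0.0438
grip_force: 25.1
```

```bash
python3 -c "
from h import *
delta((.580,-.0045,.0535),np.radians(89.4))"
```

```text
t 21.9 pos [ 0.5794 -0.0059  0.0655] rot [3.1413 0.     1.4203] F [ 0.1  0.2 13. ] M [ 0.07  0.57 -0.02] open 0.0438 q6 0.01
d [0.0015 0.0004 0.012 ] turn -0.14
```

Request:
{"op": "carry_out", "data": {"commands": [[[0, 0, -0.005], 0, 0], [[0.0011, 0.0023, 0], -0.07, 0], [[0, 0, 0], 0, 0], [[0, 0, 0.0025], 0, 0], [[0, 0, 0], 0, 0]]}}

```text
time: 22.52
tool_pos: [0.5815, -0.0053, 0.0659]
tool_rot: [-3.14, 0.0, 1.49]
contact_force: [-0.3, 0.4, -1.7]
opening: 0.0439
grip_force: 24.9
```

Request:
{"op": "carry_out", "data": {"commands": [[[0, 0, 0.0015], 0, 0], [[0, 0, 0], 0, 0]]}}

```text
time: 22.78
tool_pos: [0.5818, -0.0053, 0.0647]
tool_rot: [-3.141, 0.0, 1.49]
contact_force: [-0.4, -0.2, -1.1]
opening: 0.0439
grip_force: 24.9
```

```bash
python3 -c "
from h import *
delta((.580,-.0045,.0535),np.radians(89.4))"
```

```text
t 22.77 pos [ 0.5818 -0.0053  0.0647] rot [-3.1412e+00  1.0000e-04  1.4901e+00] F [-0.4 -0.2 -1.1] M [-0.09 -0.12 -0.05] open 0.0439 q6 -0.06
d [ 0.0007 -0.0019  0.0112] turn -0.0702
```

Request:
{"op": "carry_out", "data": {"commands": [[[0, 0, 0.0015], 0, 0], [[0, 0, 0], 0, 0]]}}

```text
time: 23.02
tool_pos: [0.5819, -0.0053, 0.0633]
tool_rot: [-3.142, 0.0, 1.49]
contact_force: [0.0, -0.2, -1.7]
opening: 0.0437
grip_force: 24.9
```

Request:
{"op": "carry_out", "data": {"commands": [[[0, 0, 0.0015], 0, 0], [[0, 0, 0], 0, 0]]}}

```text
time: 23.28
tool_pos: [0.5819, -0.0053, 0.0618]
tool_rot: [-3.142, 0.0, 1.49]
contact_force: [-0.9, -1.3, -0.6]
opening: 0.0439
grip_force: 24.9
```

```bash
python3 -c "
from h import *
delta((.580,-.0045,.0535),np.radians(89.4))"
```

```text
t 23.27 pos [ 0.5819 -0.0053  0.0618] rot [-3.1416e+00  1.0000e-04  1.4902e+00] F [-0.9 -1.3 -0.6] M [-0.16 -0.13  0.01] open 0.0439 q6 -0.06
d [ 0.0007 -0.002   0.0083] turn -0.0701
```

Dropping past the pins freely. I'll continue down to the glass at TCP ≈ .0535.

Request:
{"op": "carry_out", "data": {"commands": [[[0, 0, 0.002], 0, 0], [[0, 0, 0.002], 0, 0], [[0, 0, 0], 0, 0]]}}

```text
time: 23.65
tool_pos: [0.5819, -0.0053, 0.0577]
tool_rot: [-3.141, 0.0, 1.49]
contact_force: [-0.4, -0.7, -1.1]
opening: 0.0438
grip_force: 24.9
```

Request:
{"op": "carry_out", "data": {"commands": [[[0, 0, 0.0015], 0, 0], [[0, 0, 0.001], 0, 0], [[0, 0, 0], 0, 0]]}}

```text
time: 24.02
tool_pos: [0.5819, -0.0053, 0.0553]
tool_rot: [-3.142, 0.0, 1.49]
contact_force: [-1.1, -1.6, -1.6]
opening: 0.0436
grip_force: 24.9
```

Request:
{"op": "carry_out", "data": {"commands": [[[0, 0, 0.001], 0, 0], [[0, 0, 0], 0, 0]]}}

```text
time: 24.28
tool_pos: [0.5819, -0.0053, 0.0543]
tool_rot: [3.142, 0.0, 1.49]
contact_force: [0.2, -1.2, -0.9]
opening: 0.0436
grip_force: 24.9
```

```bash
python3 -c "
from h import *
delta((.580,-.0045,.0535),np.radians(89.4))"
```

```text
t 24.27 pos [ 0.5819 -0.0053  0.0543] rot [3.1416e+00 1.0000e-04 1.4903e+00] F [ 0.2 -1.2 -0.9] M [-0.23 -0.12 -0.03] open 0.0436 q6 -0.06
d [ 0.0006 -0.002   0.0008] turn -0.0701
```

Request:
{"op": "carry_out", "data": {"commands": [[[0, 0, 0.0008], 0, 0], [[0, 0, 0], 0, 0]]}}

```text
time: 24.52
tool_pos: [0.5819, -0.0053, 0.0536]
tool_rot: [3.142, 0.0, 1.49]
contact_force: [-0.3, -0.7, -0.8]
opening: 0.0437
grip_force: 24.9
```

Request:
{"op": "carry_out", "data": {"commands": [[[0, 0, 0.0006], 0, 0], [[0, 0, 0], 0, 0]]}}

```text
time: 24.78
tool_pos: [0.582, -0.0052, 0.0531]
tool_rot: [3.141, 0.0, 1.49]
contact_force: [-0.5, -1.0, 0.4]
opening: 0.0435
grip_force: 24.9
```

Request:
{"op": "carry_out", "data": {"commands": [[[0, 0, 0], 0.1, 0], [[0, 0, 0], 0.1, 0], [[0, 0, 0], 0, 0]]}}

```text
time: 25.15
tool_pos: [0.5818, -0.0053, 0.053]
tool_rot: [-3.142, 0.0, 1.291]
contact_force: [0.0, -1.8, 0.0]
opening: 0.0435
grip_force: 24.9
```

```bash
python3 -c "
from h import *
delta((.580,-.0045,.0535),np.radians(89.4))"
```

```text
t 25.15 pos [ 0.5818 -0.0053  0.053 ] rot [-3.1415e+00  1.0000e-04  1.2912e+00] F [ 0.  -1.8  0. ] M [-0.27 -0.02 -0.04] open 0.0435 q6 0.14
d [ 0.0002 -0.002  -0.0005] turn -0.2691
```

Request:
{"op": "carry_out", "data": {"commands": [[[-0.0005, 0, 0], 0.1, 0], [[0, 0, 0], 0.1, 0], [[0, 0, 0], 0.1, 0], [[0, 0, 0], 0, 0]]}}

```text
time: 25.65
tool_pos: [0.5818, -0.0056, 0.053]
tool_rot: [3.142, -0.0, 0.993]
contact_force: [0.0, -0.2, 1.1]
opening: 0.0437
grip_force: 24.9
```

Request:
{"op": "carry_out", "data": {"commands": [[[0, 0, 0], 0.1, 0], [[0, 0, 0], 0.1, 0], [[0, 0, 0], 0, 0]]}}

```text
time: 26.02
tool_pos: [0.5816, -0.0057, 0.0528]
tool_rot: [-3.141, 0.0, 0.794]
contact_force: [-0.3, 0.3, -1.9]
opening: 0.0438
grip_force: 24.9
```

```bash
python3 -c "
from h import *
delta((.580,-.0045,.0535),np.radians(89.4))"
```

```text
t 26.02 pos [ 0.5816 -0.0057  0.0528] rot [-3.1413e+00  2.0000e-04  7.9380e-01] F [-0.3  0.3 -1.9] M [-0.21 -0.02 -0.05] open 0.0438 q6 0.64
d [-0.0003 -0.002  -0.0007] turn -0.7665
```

Request:
{"op": "carry_out", "data": {"commands": [[[0, 0, 0.0003], 0.09, 0], [[0, 0, 0.0003], 0.09, 0], [[0, 0, 0], 0, 0]]}}

```text
time: 26.4
tool_pos: [0.5816, -0.0058, 0.0523]
tool_rot: [-3.141, 0.0, 0.614]
contact_force: [-1.4, -1.1, -0.6]
opening: 0.0441
grip_force: 24.9
```

```bash
python3 -c "
from h import *
delta((.580,-.0045,.0535),np.radians(89.4))"
```

```text
t 26.4 pos [ 0.5816 -0.0058  0.0523] rot [-3.1415e+00  5.0000e-04  6.1430e-01] F [-1.4 -1.1 -0.6] M [-0.4   0.1  -0.03] open 0.0441 q6 0.82
d [-0.0006 -0.002  -0.0012] turn -0.946
```

Request:
{"op": "carry_out", "data": {"commands": [[[0, 0, 0.0003], 0.09, 0], [[0, 0, 0.0003], 0.09, 0], [[0, 0, 0], 0, 0]]}}

```text
time: 26.78
tool_pos: [0.5818, -0.0055, 0.0516]
tool_rot: [-3.141, -0.0, 0.434]
contact_force: [0.4, 1.5, -2.1]
opening: 0.0438
grip_force: 24.9
```

```bash
python3 -c "
from h import *
delta((.580,-.0045,.0535),np.radians(89.4))"
```

```text
t 26.77 pos [ 0.5818 -0.0055  0.0516] rot [-3.1412 -0.      0.4342] F [ 0.4  1.5 -2.1] M [-0.06  0.05 -0.05] open 0.0438 q6 1.0
d [-0.0012 -0.0016 -0.0019] turn -1.1262
```

Request:
{"op": "carry_out", "data": {"commands": [[[0, 0, 0.0003], 0.08, 0], [[0, 0, 0.0001], 0.06, 0], [[0, 0, 0], 0, 0]]}}

```text
time: 27.15
tool_pos: [0.5816, -0.0055, 0.0514]
tool_rot: [-3.141, 0.0, 0.294]
contact_force: [-1.2, 1.3, 0.5]
opening: 0.044
grip_force: 25.0
```

```bash
python3 -c "
from h import *
delta((.580,-.0045,.0535),np.radians(89.4))"
```

```text
t 27.15 pos [ 0.5816 -0.0055  0.0514] rot [-3.1412e+00  3.0000e-04  2.9410e-01] F [-1.2  1.3  0.5] M [ 0.21  0.24 -0.07] open 0.044 q6 1.14
d [-0.0012 -0.0014 -0.0021] turn -1.2663
```

Request:
{"op": "carry_out", "data": {"commands": [[[0, 0, 0.0002], 0.06, 0], [[0, 0, 0], 0.04, 0], [[0, 0, 0], 0, 0]]}}

```text
time: 27.52
tool_pos: [0.5815, -0.0053, 0.0513]
tool_rot: [-3.141, 0.0, 0.194]
contact_force: [-1.4, 3.1, 2.6]
opening: 0.0437
grip_force: 24.9
```

```bash
python3 -c "
from h import *
delta((.580,-.0045,.0535),np.radians(89.4))"
```

```text
t 27.52 pos [ 0.5815 -0.0053  0.0513] rot [-3.141e+00  4.000e-04  1.936e-01] F [-1.4  3.1  2.6] M [0.53 0.41 0.06] open 0.0437 q6 1.24
d [-0.0013 -0.0011 -0.0022] turn -1.3667
```

Request:
{"op": "carry_out", "data": {"commands": [[[0, 0, 0], 0.04, 0], [[0, 0, 0], 0, 0]]}}

```text
time: 27.78
tool_pos: [0.5815, -0.0053, 0.0513]
tool_rot: [-3.141, 0.001, 0.153]
contact_force: [-2.1, 4.1, 2.1]
opening: 0.0436
grip_force: 24.9
```

```bash
python3 -c "
from h import *
delta((.580,-.0045,.0535),np.radians(89.4))"
```

```text
t 27.77 pos [ 0.5815 -0.0053  0.0513] rot [-3.141e+00  6.000e-04  1.532e-01] F [-2.1  4.1  2.1] M [0.67 0.55 0.18] open 0.0436 q6 1.28
d [-0.0013 -0.001  -0.0022] turn -1.4071
```

Request:
{"op": "carry_out", "data": {"commands": [[[0, 0, 0], 0.04, 0], [[0, 0, 0], 0, 0]]}}

```text
time: 28.02
tool_pos: [0.581, -0.005, 0.0512]
tool_rot: [-3.141, 0.002, 0.114]
contact_force: [-4.4, 5.7, 3.6]
opening: 0.0435
grip_force: 25.0
```

```bash
python3 -c "
from h import *
delta((.580,-.0045,.0535),np.radians(89.4))"
```

```text
t 28.02 pos [ 0.581  -0.005   0.0512] rot [-3.1408e+00  1.6000e-03  1.1370e-01] F [-4.4  5.7  3.6] M [0.92 0.69 0.55] open 0.0435 q6 1.32
d [-0.001  -0.0007 -0.0023] turn -1.4466
```

Request:
{"op": "carry_out", "data": {"commands": [[[0, 0, 0], 0.02, 0], [[0, 0, 0], 0, 0], [[0, 0, 0], 0, 0.7], [[0, 0, 0], 0, 0.7], [[0, 0, 0], 0, 0.7], [[0, 0, 0], 0, 0.7], [[0, 0, -0.02], 0, 0.7], [[0, 0, -0.03], 0, 0.7], [[0, 0, -0.03], 0, 0.7], [[-0.03, 0.03, 0], 0, 0.7], [[-0.03, 0.03, 0], 0, 0.7], [[-0.03, 0.04, 0], 0, 0.7], [[-0.02, 0.04, 0], 0, 0.7], [[-0.02, 0.04, 0], 0, 0.7], [[0, 0, 0], 0, 0.7]]}}

```text
time: 29.9
tool_pos: [0.4677, -0.1993, 0.1313]
tool_rot: [3.141, -0.0, 0.086]
contact_force: [-0.7, 0.4, -0.4]
opening: 0.0643
grip_force: 0.0
```

```bash
python3 - <<'E'
from h import *
delta((.580,-.0045,.0535),np.radians(89.4))
T=[];C=(.581,-.005);ya=.105-np.pi/2
for c,pt in(("top",(259,202)),("scene",(271,232))):
    P=robot.read_camera(c);im=cv2.cvtColor(np.array(P["pixels"]),cv2.COLOR_RGB2BGR);u,v=pt
    t=cv2.convertScaleAbs(cv2.resize(im[v-26:v+26,u-26:u+26],(390,390),interpolation=cv2.INTER_CUBIC),alpha=1.4);k=390/52
    f=lambda p:tuple(int(round(q)) for q in (proj(P,p)-[u-26,v-26]+.5)*k)
    for r,z in((.042,.0315),(.014,.0507),(.026,.0297)):
        for a in A[::5]: cv2.circle(t,f((C[0]+r*np.cos(a),C[1]+r*np.sin(a),z)),1,(0,0,255),-1)
    for a in(ya,ya+np.pi): cv2.circle(t,f((C[0]+.0195*np.cos(a),C[1]+.0195*np.sin(a),.0477)),4,(0,255,0),1)
    T.append(t)
cv2.imwrite("pics/p4.png",np.hstack(T))
E
```

```text
t 29.9 pos [ 0.4677 -0.1993  0.1313] rot [ 3.1407e+00 -3.0000e-04  8.6300e-02] F [-0.7  0.4 -0.4] M [-0.01 -0.03 -0.03] open 0.0643 q6 0.93
d [ 0.1286 -0.1844  0.0778] turn -1.474
```

View pics/p4.png

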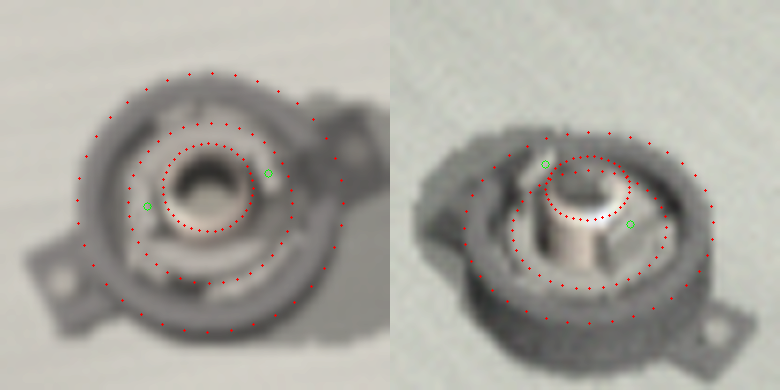

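The ring sits level below the pins, around the glass. Its tabs are at about (155,213) and (270,175) in the top crop, matching the stop angle. The moment rose sharply at 79°, so I'm handing in.

```bash
python3 -c "
from cell import robot
print(robot.hand_in())"
```

```text
the job is handed in; nothing more can be done
None
```

I seated the glass in the grey cell, screwed the ring clockwise to its stop, where the turning moment rose sharply after about 79°, let go, and handed the job in at about 30 s; the hand-in gave no verdict, and I did not measure the ring's pressure on the glass after letting go.

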